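# Sand the tile, then hold the index pin back

### The job

Take the sanding block and sand the white plaster tile on the fixture in one slow straight pass along its seam, from the end away from the red-knobbed plunger to the end nearest it, keeping the sprung bed under the tile sunk about half way all along, neither lifting off nor pressing it down to its stop. Then put the block back flat on the bench clear of the fixture, take the red knob and pull the sprung index plunger straight out, fully back to its stop. Finish while still holding it back there, so that I can turn the table by hand; leave the wax tin, wax block and scrub brush alone.

Things in the scene. Friction and masses are not known exactly. Their poses are not given: they have to be found in the camera images.
- fixture: fixed sanding fixture: blue round base 210 mm across, round table 200 mm across, its top 56 mm up, the tile on its sprung bed above. Origin: on the bench under the middle. z up; -x points from the middle to the plunger (roughly to the robot); tile and seam run along x. The plunger's bracket, 36 mm wide, 62 mm high, ends 132 mm from the middle. The table does not turn in this job.
- tile_top (a point): middle of the top face of the white plaster tile (170 mm along the fixture's x, 104 mm along y; brown middle line: the seam); 90 mm above the bench unpressed, axes as the fixture's. In a full pass the block's centre goes from about 35 mm on the +x side of this point to about 35 mm on its -x side, within 20 mm of the seam. The tile can only sink.
- bed (a joint): how far the tile and its sprung bed have sunk, in m: 0 unpressed, 0.012 at the stop; half way is 0.006. It starts to sink at about 4 N and takes about 11 N half way, 18 N at the stop (1.2 N per mm).
- sanding_block: cork sanding block, brown, 101 mm along its x, 59 mm along its y (grasp it across this), 31 mm high, about 0.07 kg, loose on the bench; origin at the middle of its underside, z up
- block_center (a point): centre of the sanding block, 15.5 mm above its underside; axes as the block's
- plunger (a joint): how far the index plunger is pulled out, in m: 0 with its pin seated in the table's hole, 0.016 fully back against its stop; the pin is clear of the hole from 0.012. Slides along the fixture's -x, level. A spring pulls it home: about 4 N at 0, 10 N fully back; it returns if let go.
- knob_grip (a point): middle of the grip of the plunger's red knob, on its axis, 45 mm above the bench, 165 mm from the fixture's middle towards its -x; moves with the plunger. The knob is a cylinder 26 mm across, lying along x to 16 mm either side of this point, with a rim 31 mm across on its outer end; nothing but bench below and beside it. Axes as the fixture's.
- wax_tin: round wax tin with a green lid, 71 mm across, 35 mm high; leave alone
- wax_block: yellow block of casting wax, 48x48x75 mm; leave alone
- scrub_brush: wooden scrub brush, 130x58x39 mm; leave alone
There are look-alikes about, which are no part of the job. What is shaped like the sanding_block but turquoise is not meant.

How it is judged:
By the outcome, as a careful person would: the job done as asked, in the order asked, and still so for the second after the job is handed in, while the arm keeps its last pose, push and grip.
It also fails if it takes over 72 s, if anything falls off the work surface, if the arm or the gripper's body presses on something with over 40 N, if the wrist force passes 120 N, or if a joint passes its speed limit or range.

### The arm

A 6-joint arm with a two-finger parallel gripper is mounted at the origin on a cart in front of the work surface, level with it; the furniture and walls round the work are solid. World frame = base frame: x ahead of the robot, y to its left, z up, the work surface at z = 0. Lengths are in mm, angles in rad, forces in N, time in s.
With the tool pointing down it reaches from about 350 to 775 mm from the base axis. Payload 7.3 kg.
Tool frame: the origin (TCP) lies at the very end of the fingers, on their centre line; the grasp point (between the pads) lies 19 mm behind it; z points along the fingers, y is the line along which they close (so a half turn about z gives the same grasp; the last joint's range is limited). The gripper opens to 92 mm and grips with 3 to 60 N. Pads are 19 mm wide; open, the fingers measure 130 mm over their backs; the gripper's body (75 mm by 190 mm) begins 47 mm behind the grasp point.
Start: joints at [-1.388, 0.342, 1.524, -0, 1.275, -0.146], TCP at [169.549, -496.888, 226.741] pointing down, gripper open.
Joint ranges: [-2.53, 2.53], [-0.77, 2.02], [0.04, 2.7], [-1, 4.14], [0.28, 2.66], [-3.11, 3.11]. Speed limits (rad/s): [2.57, 2.57, 3.14, 3.14, 3.14, 3.14].

### API

Orientations are given as [roll, pitch, yaw] about the fixed x, y, z axes, in that order (R = Rz(yaw) Ry(pitch) Rx(roll)).
In Python, from plant import bot gives the robot as it stands.
- The arm moves only by the tool jog_arm, never from a script. Its argument "targets" is a list of rows, each an object with "xyz": the shift along the tool's x, y, z as a fraction of full scale, a list of three; "spin": the turn about the tool's z as a fraction of full scale. In form: [{"xyz": [x, y, z], "spin": spin}, ...]. A call has exactly 10 rows; each row shifts and turns the commanded pose from where the row before left it, along the tool's axes as they then stand; what a row does not reach is not made up. Full scale, the value 1, is 80 mm for a shift and 0.1 rad for a turn. A row lasts 1/8 s, in which the tool goes at most 62.5 mm and 10.7 degrees, less where a joint would pass 70% of its speed; a pose out of reach is approached as far as the arm can. A call with a number of a shift or a turn outside -1 to 1 is refused whole. A call with a gripper value outside its range is refused whole. "gripper" is the opening in per cent of the stroke, from 0 (shut) to 100 (fully open), set as the call begins (left out, the last holds). The fingers move at their own pace and stop on an object; the grip force is fixed at half the most. Time passes only in rows, so rows that do not move let the fingers close, or fill a call up. It gives the time, the measured TCP pose, the force, the opening and the grip force at its end, in the units of the state.
- bot.get_obs(): the state, without advancing time (a new reading comes with each control period).
- bot.capture(name): name is "scene" or "top" or "wrist"; returns the picture (384x512x3 uint8, blue, green, red); there is no depth.
- bot.get_calibration(name): a dict with "vfov" (degrees; the focal length in pixels is half the picture's height over the tangent of half this angle, whatever the lens; pixels are square), "cx", "cy" (the principal point, pixels), "eye" and "rotation" of the camera in the world. Camera axes: x right, y down, z forward; pixel columns grow to the right and rows downward; lengths in mm; the calibration is good to about 2 mm. A picture is of the moment at which its call begins: read the wrist's pose just before it. get_calibration takes no time and is no camera call; for the wrist camera it gives the pose at the moment of the call.
- bot.close_job(): hands the job in; it is judged then, once.
The state is a dict: "time": time; "joint_positions": joint angles; "dq": joint speeds; "tau": joint torques, N m; "tool_pos": TCP position; "tcp_rot": TCP orientation; "contact_force": force on the tool from outside, world axes, zero at the start; "moment": the same for the moment, N m; "grip_width": finger opening in mm; "finger_force": force on a finger pad.
Only numpy, scipy, OpenCV 4.12 (cv2) and the standard library are available. Lean on these libraries where they do the work, as an engineer would, in place of code of your own. Each camera call takes 0.05 s, during which the arm holds its last target. There are 200 camera calls.

## Working session

There is one attempt and no reset: what is moved stays moved. The work goes in short steps, Python scripts to look and compute and a tool call to move; the robot and the scene stay as the last step left them, time stands still between calls to the robot, and variables do not carry over. Pictures are saved under pics/ and viewed, at most 10 in all, crops included, and the job is handed in when it is done.

Besides the shell and the picture viewer there is one more tool, called as name(argument=value, ...) on one line, values as JSON. jog_arm: Moves the arm, as the interface text tells. Shift numbers are shares of 80 mm and turn numbers shares of 0.1 rad, none past 1 either way. Its arguments: {"type":"object","properties":{"targets":{"type":"array","items":{"type":"object","properties":{"xyz":{"type":"array","items":{"type":"number"}},"spin":{"type":"number"}}}},"gripper":{"type":"number"}},"required":["targets"]}

```bash
mkdir -p pics; ls; cat > h.py <<'E'
import numpy as np, cv2
from plant import bot
def ray(name,u,v,z,cal=None):
    c=cal or bot.get_calibration(name); f=192/np.tan(np.radians(c["vfov"])/2)
    d=np.array(c["rotation"])@np.array([(u-c["cx"])/f,(v-c["cy"])/f,1]); e=np.array(c["eye"])
    return e+d*(z-e[2])/d[2]
def proj(name,p):
    c=bot.get_calibration(name); f=192/np.tan(np.radians(c["vfov"])/2)
    q=np.array(c["rotation"]).T@(np.array(p)-np.array(c["eye"])); return q[0]/q[2]*f+c["cx"],q[1]/q[2]*f+c["cy"]
E
python3 - <<'E'
from h import *
a=bot.capture("top"); b=bot.capture("scene")
cv2.imwrite("pics/top.png",cv2.resize(a,(800,600),interpolation=cv2.INTER_CUBIC)); cv2.imwrite("pics/scene.png",cv2.resize(b,(800,600)))
for n in("top","scene","wrist"): print(n,bot.get_calibration(n))
o=bot.get_obs();print(o)
E
```

```text
pics
top {'vfov': 49.888617825523696, 'cx': 252.17705312233923, 'cy': 184.61696235051357, 'eye': array([ 501.47554042,   -3.76222025, 1532.05996734]), 'rotation': array([-3.10364903,  0.01428998, -1.57575927])}
scene {'vfov': 45.161805582583796, 'cx': 253.4653805565654, 'cy': 190.16089318324464, 'eye': array([-186.75662902,  751.63262835, 1133.38095848]), 'rotation': array([-2.33635539,  0.00905176, -2.35319089])}
wrist {'vfov': 60.385527273668636, 'cx': 255.2727472462403, 'cy': 189.4159360821596, 'eye': array([ 238.66760832, -473.09052325,  383.16110692]), 'rotation': array([ 2.86507913e+00,  1.05683494e-03, -1.24243070e+00])}
{'time': 0.1, 'joint_positions': array([-1.38802642e+00,  3.42631870e-01,  1.52488715e+00, -5.02961992e-06,
        1.27539320e+00, -1.46039256e-01]), 'dq': array([ 0.00041231, -0.00133626, -0.00147277, -0.00010054, -0.00067739,
       -0.0017319 ]), 'tau': array([ 2.37797256e-03, -4.32004416e+01, -2.44693369e+01,  7.18953554e-02,
        5.25925972e-02, -4.45654632e-05]), 'tool_pos': array([ 169.46763463, -496.53102356,  226.13743416]), 'tcp_rot': array([-3.14028644e+00, -1.87265014e-04,  3.28810503e-01]), 'contact_force': array([ 0.65899463, -0.79339808,  0.50734452]), 'moment': array([0.01924982, 0.03169775, 0.00153895]), 'finger_force': 0.0, 'grip_width': 91.67489836496729}
```

View pics/top.png

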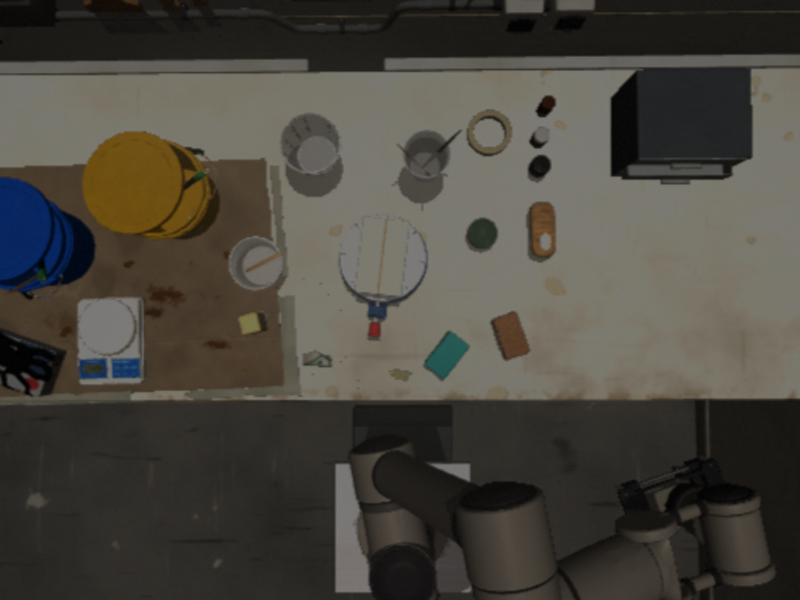

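View pics/scene.png

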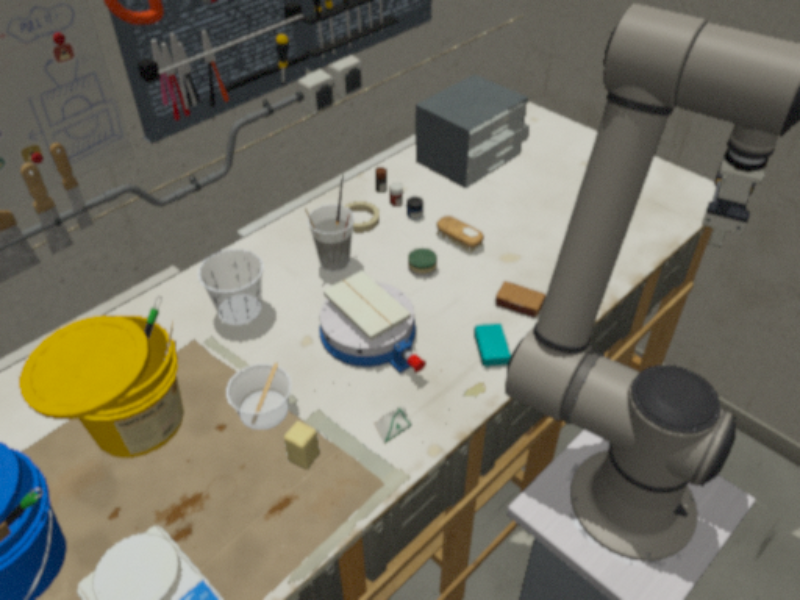

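The pictures show the brown block at (510,335) in the top view, the turquoise look-alike at (447,354), the tile at (383,257) with its seam from (387,217) to (379,297), and the red knob at (374,329).

```bash
sed -i 's/^from plant/from scipy.spatial.transform import Rotation as Ro\nfrom plant/; s/np.array(c\["rotation"\])/Ro.from_euler("xyz",c["rotation"]).as_matrix()/g' h.py
python3 - <<'E'
from h import *
a=bot.capture("top")
h=cv2.cvtColor(a,cv2.COLOR_BGR2HSV)
def seg(lo,hi,box):
    m=cv2.inRange(h,lo,hi); k=np.zeros_like(m); x0,y0,x1,y1=box; k[y0:y1,x0:x1]=m[y0:y1,x0:x1]
    n,l,s,c=cv2.connectedComponentsWithStats(k); i=1+np.argmax(s[1:,4]); return (l==i).astype(np.uint8)
def rep(n,m,z):
    ys,xs=np.nonzero(m); P=np.array([ray("top",x,y,z)[:2] for x,y in zip(xs,ys)]).astype(np.float32)
    r=cv2.minAreaRect(P); print(n,len(xs),P.mean(0),r, cv2.boxPoints(r).round().tolist())
print(h[214,326],h[210,239],h[165,230],h[165,245])
rep("block",seg((0,90,40),(15,255,255),(305,190,350,240)),31)
rep("knob",seg((0,150,60),(12,255,255),(225,195,255,225)),45); rep("knob2",seg((170,150,60),(180,255,255),(225,195,255,225)),45)
rep("blue",seg((100,90,30),(125,255,255),(210,130,280,208)),40)
rep("seam",seg((8,60,60),(25,255,255),(235,135,255,195)),90)
for u,v in((387,217),(379,297),(363,215),(408,218),(358,296),(400,298)): print(ray("top",u*.64,v*.64,90).round(1))
cv2.imwrite("pics/c.png",np.hstack([cv2.resize(a[125:225,205:285],(400,500),interpolation=cv2.INTER_CUBIC),cv2.resize(a[185:245,300:348],(400,500),interpolation=cv2.INTER_CUBIC)]))
E
```

```text
[ 13 139  88] [  1 183 120] [ 25  27 122] [ 22  46 122]
block 437 [ 448.82285 -251.53645] ((449.1224365234375, -251.34658813476562), (97.85009002685547, 58.61374282836914), 18.84797477722168) [[393.0, -239.0], [412.0, -295.0], [505.0, -263.0], [486.0, -208.0]]
knob 45 [464.65048   63.974644] ((465.0975341796875, 65.0865478515625), (21.599632263183594, 25.148527145385742), 89.7427749633789) [[452.0, 54.0], [478.0, 54.0], [478.0, 76.0], [453.0, 76.0]]Traceback (most recent call last):
  File "<stdin>", line 12, in <module>
  File "<stdin>", line 6, in seg
    return _wrapfunc(a, 'argmax', axis=axis, out=out, **kwds)
    return bound(*args, **kwds)
ValueError: attempt to get argmax of an empty sequence
```

```bash

python3 - <<'E'
from h import *
a=bot.capture("top")
h=cv2.cvtColor(a,cv2.COLOR_BGR2HSV)
def rep(n,lo,hi,box,z):
    m=cv2.inRange(h,lo,hi); x0,y0,x1,y1=box
    ys,xs=np.nonzero(m[y0:y1,x0:x1]); xs=xs+x0; ys=ys+y0
    P=np.array([ray("top",x,y,z)[:2] for x,y in zip(xs,ys)]).astype(np.float32)
    r=cv2.minAreaRect(P); l=cv2.fitLine(P,cv2.DIST_HUBER,0,.01,.01).ravel(); print(n,len(xs),P.mean(0),r,l,P.min(0),P.max(0))
rep("bracket",(100,90,30),(125,255,255),(230,190,250,207),62)
rep("base",(100,90,30),(125,255,255),(210,165,280,195),10)
rep("seam",(10,70,60),(25,255,255),(237,137,253,192),90)
rep("white",(18,25,105),(40,255,255),(220,132,270,195),90)
for u,v in((387,217),(379,297),(363,215),(408,218),(358,296),(400,298)): print(ray("top",u*.64,v*.64,90).round(1))
cv2.imwrite("pics/c.png",np.hstack([cv2.resize(a[125:225,205:285],(400,500),interpolation=cv2.INTER_CUBIC),cv2.resize(a[185:245,300:348],(400,500),interpolation=cv2.INTER_CUBIC)]))
E
```

```text
bracket 46 [509.13977   56.087685] ((509.5052795410156, 56.74742889404297), (32.85239791870117, 21.630399703979492), 78.42867279052734) [4.0962365e-01 9.1225457e-01 5.0931760e+02 5.7428638e+01] [495.615    39.17018] [520.6713    74.854996]Traceback (most recent call last):
  File "<stdin>", line 10, in <module>
  File "<stdin>", line 8, in rep
cv2.error: OpenCV(4.12.0) /io/opencv/modules/imgproc/src/convhull.cpp:143: error: (-215:Assertion failed) total >= 0 && (depth == CV_32F || depth == CV_32S) in function 'convexHull'
```

```bash

python3 - <<'E'
from h import *
a=bot.capture("top")
for u,v in((387,217),(379,297),(363,215),(408,218),(358,296),(400,298)): print(ray("top",u*.64,v*.64,90).round(1))
cv2.imwrite("pics/c.png",np.hstack([cv2.resize(a[125:225,205:285],(400,500),interpolation=cv2.INTER_CUBIC),cv2.resize(a[185:245,300:348],(400,500),interpolation=cv2.INTER_CUBIC)]))
E
```

```text
[717.1  31.6  90. ]
[537.4  50.3  90. ]
[722.   85.5  90. ]
[714.5 -15.6  90. ]
[539.9  97.3  90. ]
[534.9   3.3  90. ]
```

View pics/c.png

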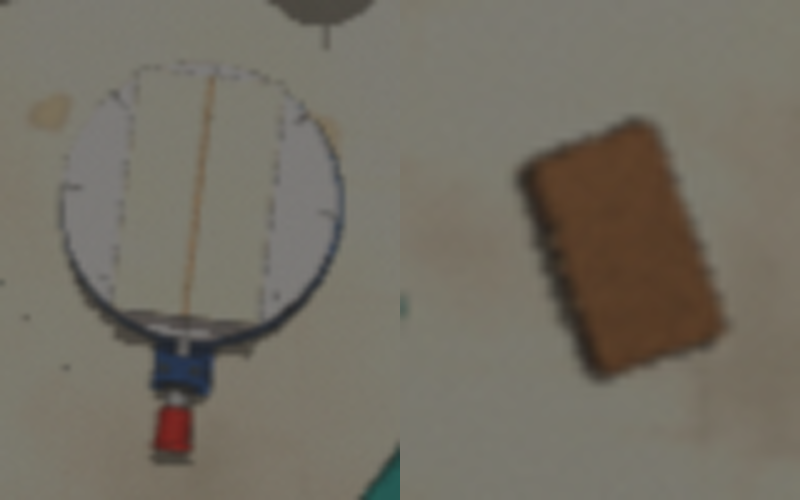

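The crop shows the seam from (212,77) to (184,316), and the knob at (172,430) with its axis along the same tilt. I'll convert these and take a wrist look next.

```bash

python3 - <<'E'
from h import *
f=lambda x,y,z: ray("top",205+(x+.5)/5-.5,125+(y+.5)/5-.5,z)[:2]
s0,s1=f(212,77,90),f(184,316,90); d=s0-s1; print("seam",s0,s1,np.linalg.norm(d),np.arctan2(d[1],d[0]),(s0+s1)/2)
print("knob",f(174,430,52)); print("tableL,R",f(62,205,56),f(343,205,56), f(202,340,56))
E
```

```text
seam [713.20219429  33.97610829] [545.39583876  54.31562966] 169.03452039378556 -0.12061989262813112 [629.29901652  44.14586897]
knob [464.9002512   63.33675903]
tableL,R [626.62195291 142.98968985] [625.37895306 -58.60358888] [529.18505375  42.8700551 ]
```

jog_arm(targets=[{"xyz": [0.6,0,0],"spin": 0},{"xyz": [0.6,0,0],"spin": 0},{"xyz": [0.6,0,0],"spin": 0},{"xyz": [0.6,-0.3,0],"spin": 0},{"xyz": [0.6,-0.4,0],"spin": 0},{"xyz": [0.3,-0.4,0],"spin": 0},{"xyz": [0,-0.4,0],"spin": 0},{"xyz": [0,-0.2,0],"spin": 0},{"xyz": [0,0,0],"spin": 0},{"xyz": [0,0,0],"spin": 0}], gripper=100)

```text
time: 1.5
tool_pos: [375.7, -284.1, 226.9]
tcp_rot: [3.141, -0.0, 0.328]
contact_force: [0.1, 1.0, 0.3]
grip_width: 91.6
finger_force: 0.0
```

jog_arm(targets=[{"xyz": [0.5,-0.1,0.2],"spin": 0},{"xyz": [0.5,0,0.3],"spin": 0},{"xyz": [0,0,0.3],"spin": 0},{"xyz": [0,0,0],"spin": 0},{"xyz": [0,0,0],"spin": 0},{"xyz": [0,0,0],"spin": 0},{"xyz": [0,0,0],"spin": 0},{"xyz": [0,0,0],"spin": 0},{"xyz": [0,0,0],"spin": 0},{"xyz": [0,0,0],"spin": 0}])

```text
time: 2.75
tool_pos: [448.7, -249.5, 162.8]
tcp_rot: [3.141, -0.0, 0.329]
contact_force: [-0.7, 0.2, 1.1]
grip_width: 91.9
finger_force: 0.0
```

```bash

python3 - <<'E'
from h import *
c=bot.get_calibration("wrist"); o=bot.get_obs(); a=bot.capture("wrist"); cv2.imwrite("pics/w1.png",a)
h=cv2.cvtColor(a,cv2.COLOR_BGR2HSV); m=cv2.inRange(h,(4,110,40),(18,255,255))
n,l,s,_=cv2.connectedComponentsWithStats(m); i=1+np.argmax(s[1:,4]); print(s[i])
ys,xs=np.nonzero(l==i); P=np.array([ray("",x,y,31,c)[:2] for x,y in zip(xs[::5],ys[::5])]).astype(np.float32)
r=cv2.minAreaRect(P); print(r,cv2.boxPoints(r).tolist()); print(o["tool_pos"],o["tcp_rot"],o["contact_force"])
E
```

```text
[ 228  124   67  106 6536]
((450.9871520996094, -254.34034729003906), (97.41755676269531, 57.42564010620117), 19.606903076171875) [[395.4676513671875, -243.63735961914062], [414.7376708984375, -297.7332763671875], [506.50665283203125, -265.0433349609375], [487.23663330078125, -210.94741821289062]]
[ 448.65105719 -249.5219392   162.7574696 ] [ 3.14142102e+00 -4.22320382e-05  3.28861878e-01] [-0.73892683  0.18115949  1.13531097]
```

View pics/w1.png

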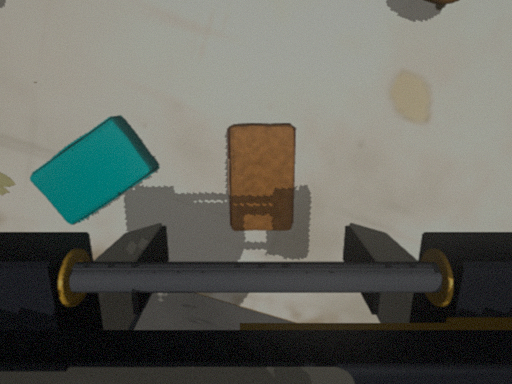

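The wrist picture shows the block squarely between the fingers, at (262,177). A fine sideways shift of 4 mm, then straight down.

jog_arm(targets=[{"xyz": [0,0.05,0.4],"spin": 0},{"xyz": [0,0,0.5],"spin": 0},{"xyz": [0,0,0.5],"spin": 0},{"xyz": [0,0,0.3],"spin": 0},{"xyz": [0,0,0.16],"spin": 0},{"xyz": [0,0,0.09],"spin": 0},{"xyz": [0,0,0],"spin": 0},{"xyz": [0,0,0],"spin": 0},{"xyz": [0,0,0],"spin": 0},{"xyz": [0,0,0],"spin": 0}])

```text
time: 4.05
tool_pos: [450.1, -253.5, 7.1]
tcp_rot: [3.141, -0.0, 0.329]
contact_force: [-0.2, 0.1, 0.2]
grip_width: 91.7
finger_force: 0.0
```

jog_arm(targets=[{"xyz": [0,0,0],"spin": 0},{"xyz": [0,0,0],"spin": 0},{"xyz": [0,0,0],"spin": 0},{"xyz": [0,0,0],"spin": 0},{"xyz": [0,0,0],"spin": 0},{"xyz": [0,0,0],"spin": 0},{"xyz": [0,0,0],"spin": 0},{"xyz": [0,0,0],"spin": 0},{"xyz": [0,0,0],"spin": 0},{"xyz": [0,0,0],"spin": 0}], gripper=0)

```text
time: 5.3
tool_pos: [449.9, -253.3, 6.7]
tcp_rot: [3.142, 0.0, 0.329]
contact_force: [0.5, -0.3, 0.3]
grip_width: 59.1
finger_force: 30.0
```

jog_arm(targets=[{"xyz": [0,0,-0.3],"spin": 0},{"xyz": [0,0,-0.5],"spin": 0},{"xyz": [0,0,-0.5],"spin": 0.5},{"xyz": [0,0,-0.4],"spin": 0.8},{"xyz": [0,0,-0.2],"spin": 0.8},{"xyz": [0,0,0],"spin": 0.8},{"xyz": [0,0,0],"spin": 0.8},{"xyz": [0,0,0],"spin": 0.5},{"xyz": [0,0,0],"spin": 0.3},{"xyz": [0,0,0],"spin": 0}])

```text
time: 6.55
tool_pos: [449.8, -253.2, 158.7]
tcp_rot: [-3.142, 0.0, -0.121]
contact_force: [0.5, 0.6, -1.2]
grip_width: 59.2
finger_force: 30.0
```

jog_arm(targets=[{"xyz": [0.2,-0.3,0],"spin": 0},{"xyz": [0.3,-0.5,0],"spin": 0},{"xyz": [0.3,-0.6,0],"spin": 0},{"xyz": [0.3,-0.6,0],"spin": 0},{"xyz": [0.3,-0.6,0],"spin": 0},{"xyz": [0.3,-0.6,0],"spin": 0},{"xyz": [0.3,-0.4,0],"spin": 0},{"xyz": [0.2,-0.3,0],"spin": 0},{"xyz": [0.04,-0.06,0],"spin": 0},{"xyz": [0,0,0],"spin": 0}])

```text
time: 7.8
tool_pos: [665.7, 39.2, 158.3]
tcp_rot: [3.141, 0.001, -0.121]
contact_force: [0.8, -0.9, -0.4]
grip_width: 59.0
finger_force: 30.0
```

jog_arm(targets=[{"xyz": [0,0,0],"spin": 0},{"xyz": [0,0,0],"spin": 0},{"xyz": [0,0,0],"spin": 0},{"xyz": [0,0,0],"spin": 0},{"xyz": [0,0,0],"spin": 0},{"xyz": [0,0,0],"spin": 0},{"xyz": [0,0,0],"spin": 0},{"xyz": [0,0,0],"spin": 0},{"xyz": [0,0,0],"spin": 0},{"xyz": [0,0,0],"spin": 0}])

```text
time: 9.05
tool_pos: [666.1, 39.5, 158.7]
tcp_rot: [3.142, -0.0, -0.121]
contact_force: [0.8, 0.6, -0.2]
grip_width: 59.2
finger_force: 30.0
```

```bash

python3 - <<'E'
from h import *
a=bot.capture("wrist"); cv2.imwrite("pics/w2.png",a); b=[bot.get_obs() for i in range(1)][0]; print(b["tool_pos"],b["tcp_rot"],b["contact_force"])
t=np.array([629.3,44.1,90]); d=np.array([np.cos(.1206),-np.sin(.1206),0])
print([proj("wrist",t+s*d) for s in(-85,-40,40,85)])
E
```

```text
[666.11669716  39.49209031 158.69979998] [ 3.14150733e+00 -4.56996203e-05 -1.21208602e-01] [ 0.28670932  0.05668053 -0.29619661]
[(np.float64(255.0022873919048), np.float64(343.34729417768324)), (np.float64(254.93042426755454), np.float64(295.3337652882891)), (np.float64(254.78422013814165), np.float64(197.65117418492093)), (np.float64(254.6894541301859), np.float64(134.3356629007119))]
```

View pics/w2.png

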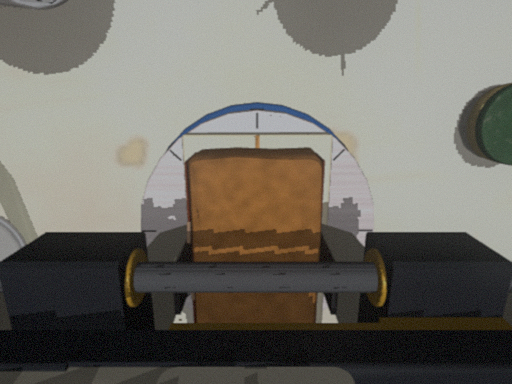

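The far tile edge is at row 134 and the seam at column 257, both matching my prediction to about 2 px. Descending to just above contact.

jog_arm(targets=[{"xyz": [0,0,0.2],"spin": 0},{"xyz": [0,0,0.25],"spin": 0},{"xyz": [0,0,0.15],"spin": 0},{"xyz": [0,0,0.08],"spin": 0},{"xyz": [0,0,0.04],"spin": 0},{"xyz": [0,0,0.02],"spin": 0},{"xyz": [0,0,0.01],"spin": 0},{"xyz": [0,0,0.01],"spin": 0},{"xyz": [0,0,0.01],"spin": 0},{"xyz": [0,0,0],"spin": 0}])

```text
time: 10.35
tool_pos: [666.1, 39.5, 97.1]
tcp_rot: [3.141, 0.0, -0.121]
contact_force: [-0.5, 0.1, -0.9]
grip_width: 59.0
finger_force: 30.0
```

jog_arm(targets=[{"xyz": [0,0,0.01],"spin": 0},{"xyz": [0,0,0.01],"spin": 0},{"xyz": [0,0,0.01],"spin": 0},{"xyz": [0,0,0.01],"spin": 0},{"xyz": [0,0,0],"spin": 0},{"xyz": [0,0,0],"spin": 0},{"xyz": [0,0,0],"spin": 0},{"xyz": [0,0,0],"spin": 0},{"xyz": [0,0,0],"spin": 0},{"xyz": [0,0,0],"spin": 0}])

```text
time: 11.6
tool_pos: [666.2, 39.5, 94.6]
tcp_rot: [3.142, -0.001, -0.121]
contact_force: [-2.3, 0.0, 6.5]
grip_width: 59.1
finger_force: 30.0
```

jog_arm(targets=[{"xyz": [0,0,0.01],"spin": 0},{"xyz": [0,0,0.01],"spin": 0},{"xyz": [0,0,0.01],"spin": 0},{"xyz": [0,0,0.01],"spin": 0},{"xyz": [0,0,0.01],"spin": 0},{"xyz": [0,0,0],"spin": 0},{"xyz": [0,0,0],"spin": 0},{"xyz": [0,0,0],"spin": 0},{"xyz": [0,0,0],"spin": 0},{"xyz": [0,0,0],"spin": 0}])

```text
time: 12.85
tool_pos: [666.2, 39.5, 91.3]
tcp_rot: [3.142, -0.001, -0.121]
contact_force: [-3.2, 0.4, 8.9]
grip_width: 59.3
finger_force: 30.0
```

jog_arm(targets=[{"xyz": [0,0,0.01],"spin": 0},{"xyz": [0,0,0],"spin": 0},{"xyz": [-0.01,0,0],"spin": 0},{"xyz": [-0.02,0,0],"spin": 0},{"xyz": [-0.02,0,0],"spin": 0},{"xyz": [-0.02,0,0],"spin": 0},{"xyz": [-0.02,0,0],"spin": 0},{"xyz": [-0.02,0,0],"spin": 0},{"xyz": [-0.02,0,0],"spin": 0},{"xyz": [-0.02,0,0],"spin": 0}])

```text
time: 14.1
tool_pos: [657.9, 40.5, 92.0]
tcp_rot: [-3.141, -0.01, -0.121]
contact_force: [5.8, -0.7, 8.6]
grip_width: 59.5
finger_force: 30.0
```

jog_arm(targets=[{"xyz": [-0.02,0,0.005],"spin": 0},{"xyz": [-0.02,0,0.005],"spin": 0},{"xyz": [-0.02,0,0.005],"spin": 0},{"xyz": [-0.02,0,0],"spin": 0},{"xyz": [-0.02,0,0],"spin": 0},{"xyz": [-0.02,0,0],"spin": 0},{"xyz": [-0.02,0,0],"spin": 0},{"xyz": [-0.02,0,0],"spin": 0},{"xyz": [-0.02,0,0],"spin": 0},{"xyz": [-0.02,0,0],"spin": 0}])

```text
time: 15.35
tool_pos: [642.6, 42.4, 91.1]
tcp_rot: [-3.141, -0.012, -0.121]
contact_force: [7.3, -1.3, 10.9]
grip_width: 59.0
finger_force: 30.0
```

Force and height agree at about half way; I'll carry on.

jog_arm(targets=[{"xyz": [-0.02,0,0],"spin": 0},{"xyz": [-0.02,0,0],"spin": 0},{"xyz": [-0.02,0,0],"spin": 0},{"xyz": [-0.02,0,0],"spin": 0},{"xyz": [-0.02,0,0],"spin": 0},{"xyz": [-0.02,0,0],"spin": 0},{"xyz": [-0.02,0,0],"spin": 0},{"xyz": [-0.02,0,0],"spin": 0},{"xyz": [-0.02,0,0],"spin": 0},{"xyz": [-0.02,0,0],"spin": 0}])

```text
time: 16.6
tool_pos: [626.9, 44.4, 91.1]
tcp_rot: [-3.141, -0.012, -0.121]
contact_force: [7.5, -0.2, 10.3]
grip_width: 59.0
finger_force: 30.0
```

jog_arm(targets=[{"xyz": [-0.02,0,0],"spin": 0},{"xyz": [-0.02,0,0],"spin": 0},{"xyz": [-0.02,0,0],"spin": 0},{"xyz": [-0.02,0,0],"spin": 0},{"xyz": [-0.02,0,0],"spin": 0},{"xyz": [-0.02,0,0],"spin": 0},{"xyz": [-0.02,0,0],"spin": 0},{"xyz": [-0.02,0,0],"spin": 0},{"xyz": [-0.02,0,0],"spin": 0},{"xyz": [-0.02,0,0],"spin": 0}])

```text
time: 17.85
tool_pos: [611.0, 46.3, 91.0]
tcp_rot: [-3.141, -0.012, -0.121]
contact_force: [7.2, -0.9, 11.6]
grip_width: 59.2
finger_force: 30.0
```

jog_arm(targets=[{"xyz": [-0.02,0,0],"spin": 0},{"xyz": [-0.02,0,0],"spin": 0},{"xyz": [-0.02,0,0],"spin": 0},{"xyz": [-0.02,0,0],"spin": 0},{"xyz": [-0.02,0,0],"spin": 0},{"xyz": [-0.02,0,0],"spin": 0},{"xyz": [-0.02,0,0],"spin": 0},{"xyz": [-0.02,0,0],"spin": 0},{"xyz": [-0.02,0,0],"spin": 0},{"xyz": [-0.02,0,0],"spin": 0}])

```text
time: 19.1
tool_pos: [595.2, 48.2, 91.0]
tcp_rot: [-3.141, -0.012, -0.121]
contact_force: [7.0, -0.7, 11.4]
grip_width: 59.3
finger_force: 30.0
```

jog_arm(targets=[{"xyz": [-0.02,0,0],"spin": 0},{"xyz": [-0.02,0,0],"spin": 0},{"xyz": [-0.01,0,0],"spin": 0},{"xyz": [0,0,0],"spin": 0},{"xyz": [0,0,-0.05],"spin": 0},{"xyz": [0,0,-0.1],"spin": 0},{"xyz": [0,0,-0.25],"spin": 0},{"xyz": [0,0,-0.35],"spin": 0},{"xyz": [0,0,-0.25],"spin": 0},{"xyz": [0,0,0],"spin": 0}])

```text
time: 20.35
tool_pos: [587.1, 49.2, 168.9]
tcp_rot: [-3.141, -0.002, -0.121]
contact_force: [0.4, -0.3, -1.2]
grip_width: 59.3
finger_force: 30.0
```

jog_arm(targets=[{"xyz": [-0.1,0.3,0],"spin": 0},{"xyz": [-0.2,0.5,0],"spin": 0},{"xyz": [-0.2,0.6,0],"spin": 0},{"xyz": [-0.2,0.6,0],"spin": 0},{"xyz": [-0.2,0.6,0],"spin": 0},{"xyz": [-0.2,0.6,0],"spin": 0},{"xyz": [-0.1,0.4,0],"spin": 0},{"xyz": [-0.1,0.3,0],"spin": 0},{"xyz": [0,0,0],"spin": 0},{"xyz": [0,0,0],"spin": 0}])

```text
time: 21.6
tool_pos: [445.5, -247.1, 167.1]
tcp_rot: [-3.14, 0.001, -0.121]
contact_force: [0.1, 0.4, -0.6]
grip_width: 59.2
finger_force: 30.0
```

jog_arm(targets=[{"xyz": [0,0,0.3],"spin": 0},{"xyz": [0,0,0.5],"spin": 0},{"xyz": [0,0,0.5],"spin": 0},{"xyz": [0,0,0.4],"spin": 0},{"xyz": [0,0,0.15],"spin": 0},{"xyz": [0,0,0.08],"spin": 0},{"xyz": [0,0,0.02],"spin": 0},{"xyz": [0,0,0.01],"spin": 0},{"xyz": [0,0,0.01],"spin": 0},{"xyz": [0,0,0],"spin": 0}])

```text
time: 22.85
tool_pos: [445.9, -248.1, 10.7]
tcp_rot: [3.141, -0.001, -0.121]
contact_force: [0.2, 0.4, -0.9]
grip_width: 59.1
finger_force: 30.0
```

jog_arm(targets=[{"xyz": [0,0,0.01],"spin": 0},{"xyz": [0,0,0.01],"spin": 0},{"xyz": [0,0,0.01],"spin": 0},{"xyz": [0,0,0.01],"spin": 0},{"xyz": [0,0,0],"spin": 0},{"xyz": [0,0,0],"spin": 0},{"xyz": [0,0,0],"spin": 0},{"xyz": [0,0,0],"spin": 0},{"xyz": [0,0,0],"spin": 0},{"xyz": [0,0,0],"spin": 0}])

```text
time: 24.1
tool_pos: [445.8, -248.0, 7.1]
tcp_rot: [3.141, -0.0, -0.121]
contact_force: [-0.3, 0.1, -1.0]
grip_width: 59.4
finger_force: 30.0
```

jog_arm(targets=[{"xyz": [0,0,0.01],"spin": 0},{"xyz": [0,0,0.005],"spin": 0},{"xyz": [0,0,0],"spin": 0},{"xyz": [0,0,0],"spin": 0},{"xyz": [0,0,0],"spin": 0},{"xyz": [0,0,0],"spin": 0},{"xyz": [0,0,0],"spin": 0},{"xyz": [0,0,0],"spin": 0},{"xyz": [0,0,0],"spin": 0},{"xyz": [0,0,0],"spin": 0}])

```text
time: 25.35
tool_pos: [445.8, -248.0, 6.7]
tcp_rot: [3.141, -0.0, -0.121]
contact_force: [-2.4, 0.4, 7.7]
grip_width: 59.3
finger_force: 30.0
```

jog_arm(targets=[{"xyz": [0,0,0],"spin": 0},{"xyz": [0,0,0],"spin": 0},{"xyz": [0,0,0],"spin": 0},{"xyz": [0,0,0],"spin": 0},{"xyz": [0,0,-0.2],"spin": 0},{"xyz": [0,0,-0.4],"spin": 0},{"xyz": [0,0,-0.5],"spin": 0},{"xyz": [0,0,-0.4],"spin": 0},{"xyz": [0,0,-0.2],"spin": 0},{"xyz": [0,0,0],"spin": 0}], gripper=100)

```text
time: 26.6
tool_pos: [446.4, -248.5, 144.0]
tcp_rot: [3.139, -0.004, -0.121]
contact_force: [-0.4, -0.3, 0.6]
grip_width: 91.9
finger_force: 0.0
```

jog_arm(targets=[{"xyz": [0,-0.3,0],"spin": 0},{"xyz": [0,-0.5,0],"spin": 0},{"xyz": [0,-0.6,0],"spin": 0},{"xyz": [-0.1,-0.6,0],"spin": 0},{"xyz": [-0.1,-0.6,0],"spin": 0},{"xyz": [-0.03,-0.6,0],"spin": 0},{"xyz": [0,-0.4,0],"spin": 0},{"xyz": [0,-0.3,0],"spin": 0},{"xyz": [0,0,0],"spin": 0},{"xyz": [0,0,0],"spin": 0}])

```text
time: 27.85
tool_pos: [464.8, 63.5, 141.5]
tcp_rot: [3.141, 0.001, -0.121]
contact_force: [-0.7, -0.2, 0.3]
grip_width: 91.7
finger_force: 0.0
```

```bash

python3 - <<'E'
from h import *
a=bot.capture("wrist"); b=bot.get_obs(); print(b["tool_pos"],b["tcp_rot"],b["contact_force"])
s=bot.capture("top")
cv2.imwrite("pics/w3.png",np.vstack([a,cv2.resize(s[170:254,220:370],(512,287))])[:, :][:600] if 0 else cv2.resize(np.vstack([a[100:],cv2.resize(s[170:254,220:370],(512,287))]),(512,571)))
t=np.array([629.3,44.1,45]); d=np.array([np.cos(.1206),-np.sin(.1206),0])
print([proj("wrist",t+q*d) for q in(-181,-165,-149)])
E
```

```text
[464.93174371  63.22918794 141.61012567] [ 3.14117145e+00  6.66613327e-04 -1.21815584e-01] [ 0.14208254  0.64758148 -0.59260143]
[(np.float64(253.92038252429873), np.float64(209.11960731729715)), (np.float64(253.85608829037082), np.float64(190.20337907583647)), (np.float64(253.78962619459142), np.float64(170.6493367245787))]
```

View pics/w3.png

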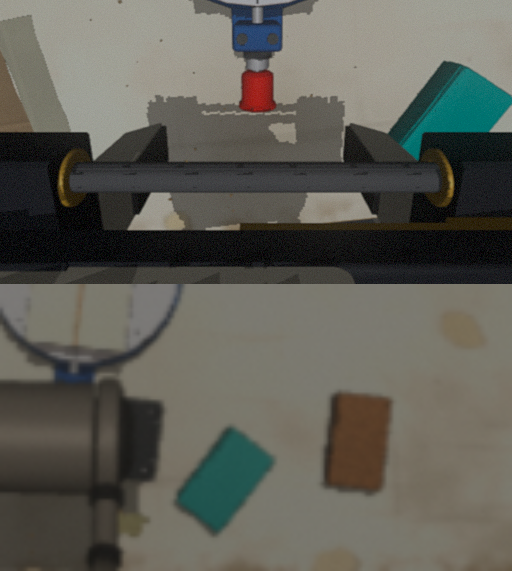

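The wrist view shows the knob at (258,190), about 3 mm to the tool's +y. Below it, the top view shows the brown block flat on the bench and clear of everything.

jog_arm(targets=[{"xyz": [0,0.03,0.2],"spin": 0},{"xyz": [0,0,0.4],"spin": 0},{"xyz": [0,0,0.4],"spin": 0},{"xyz": [0,0,0.25],"spin": 0},{"xyz": [0,0,0.12],"spin": 0},{"xyz": [0,0,0.07],"spin": 0},{"xyz": [0,0,0],"spin": 0},{"xyz": [0,0,0],"spin": 0},{"xyz": [0,0,0],"spin": 0},{"xyz": [0,0,0],"spin": 0}])

```text
time: 29.2
tool_pos: [465.1, 61.6, 27.0]
tcp_rot: [3.142, -0.001, -0.121]
contact_force: [0.4, 0.2, -0.3]
grip_width: 92.0
finger_force: 0.0
```

jog_arm(targets=[{"xyz": [0,0,0],"spin": 0},{"xyz": [0,0,0],"spin": 0},{"xyz": [0,0,0],"spin": 0},{"xyz": [0,0,0],"spin": 0},{"xyz": [0,0,0],"spin": 0},{"xyz": [0,0,0],"spin": 0},{"xyz": [0,0,0],"spin": 0},{"xyz": [0,0,0],"spin": 0},{"xyz": [0,0,0],"spin": 0},{"xyz": [0,0,0],"spin": 0}], gripper=0)

```text
time: 30.45
tool_pos: [465.0, 61.9, 26.7]
tcp_rot: [-3.141, -0.0, -0.121]
contact_force: [0.8, 4.3, -0.6]
grip_width: 25.3
finger_force: 25.7
```

jog_arm(targets=[{"xyz": [0,-0.01,0],"spin": 0},{"xyz": [-0.02,0,0],"spin": 0},{"xyz": [-0.02,0,0],"spin": 0},{"xyz": [-0.02,0,0],"spin": 0},{"xyz": [-0.02,0,0],"spin": 0},{"xyz": [-0.02,0,0],"spin": 0},{"xyz": [-0.02,0,0],"spin": 0},{"xyz": [0,0,0],"spin": 0},{"xyz": [0,0,0],"spin": 0},{"xyz": [0,0,0],"spin": 0}])

```text
time: 31.7
tool_pos: [457.0, 63.0, 26.8]
tcp_rot: [3.141, -0.003, -0.121]
contact_force: [6.5, -2.1, -6.5]
grip_width: 25.5
finger_force: 26.5
```

jog_arm(targets=[{"xyz": [-0.02,0,0.005],"spin": 0},{"xyz": [-0.02,0,0.005],"spin": 0},{"xyz": [-0.02,0,0],"spin": 0},{"xyz": [-0.02,0,0],"spin": 0},{"xyz": [-0.01,0,0],"spin": 0},{"xyz": [0,0,0],"spin": 0},{"xyz": [0,0,0],"spin": 0},{"xyz": [0,0,0],"spin": 0},{"xyz": [0,0,0],"spin": 0},{"xyz": [0,0,0],"spin": 0}])

```text
time: 32.95
tool_pos: [451.3, 63.7, 26.8]
tcp_rot: [3.141, -0.007, -0.121]
contact_force: [8.4, -4.1, -2.7]
grip_width: 25.4
finger_force: 26.8
```

jog_arm(targets=[{"xyz": [-0.01,0,0],"spin": 0},{"xyz": [-0.01,0,0],"spin": 0},{"xyz": [-0.01,0,0],"spin": 0},{"xyz": [-0.01,0,0],"spin": 0},{"xyz": [0,0,0],"spin": 0},{"xyz": [0,0,0],"spin": 0},{"xyz": [0,0,0],"spin": 0},{"xyz": [0,0,0],"spin": 0},{"xyz": [0,0,0],"spin": 0},{"xyz": [0,0,0],"spin": 0}])

```text
time: 34.2
tool_pos: [449.2, 63.9, 26.8]
tcp_rot: [3.142, -0.009, -0.121]
contact_force: [10.6, -3.9, -4.9]
grip_width: 25.2
finger_force: 27.0
```

jog_arm(targets=[{"xyz": [-0.01,0,0],"spin": 0},{"xyz": [-0.01,0,0],"spin": 0},{"xyz": [-0.01,0,0],"spin": 0},{"xyz": [0,0,0],"spin": 0},{"xyz": [0,0,0],"spin": 0},{"xyz": [0,0,0],"spin": 0},{"xyz": [0,0,0],"spin": 0},{"xyz": [0,0,0],"spin": 0},{"xyz": [0,0,0],"spin": 0},{"xyz": [0,0,0],"spin": 0}])

```text
time: 35.45
tool_pos: [449.1, 63.9, 27.0]
tcp_rot: [-3.141, -0.013, -0.121]
contact_force: [16.6, -5.2, -10.1]
grip_width: 25.3
finger_force: 28.5
```

Against the stop: the force rose by 6 N with no further travel. Checking the hold for drift.

jog_arm(targets=[{"xyz": [0,0,0],"spin": 0},{"xyz": [0,0,0],"spin": 0},{"xyz": [0,0,0],"spin": 0},{"xyz": [0,0,0],"spin": 0},{"xyz": [0,0,0],"spin": 0},{"xyz": [0,0,0],"spin": 0},{"xyz": [0,0,0],"spin": 0},{"xyz": [0,0,0],"spin": 0},{"xyz": [0,0,0],"spin": 0},{"xyz": [0,0,0],"spin": 0}])

```text
time: 36.7
tool_pos: [449.1, 63.9, 27.0]
tcp_rot: [-3.141, -0.013, -0.121]
contact_force: [17.2, -5.9, -10.2]
grip_width: 25.2
finger_force: 28.5
```

```bash

python3 - <<'E'
from h import *
o=bot.get_obs(); print(o["tool_pos"],o["contact_force"])
c=bot.get_calibration("wrist"); a=bot.capture("wrist"); cv2.imwrite("pics/w4.png",a)
E
```

```text
[449.11074195  63.94271363  27.04377337] [ 17.17148933  -5.88687211 -10.15341984]
```

View pics/w4.png

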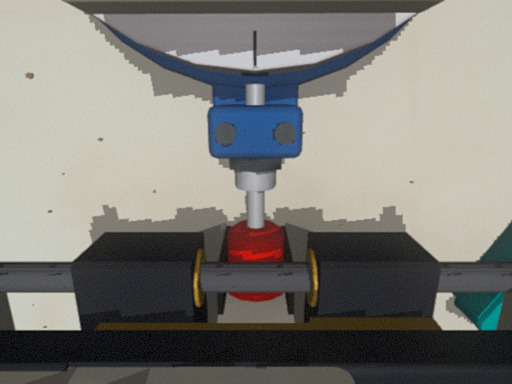

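The knob at (256,255) is held centrally between the pads, with the plunger rod drawn well out at (256,205). The hold is steady, so I'm handing it in.

```bash
python3 -c "
from plant import bot
print(bot.close_job())"
```

```text
the job is handed in; nothing more can be done
None
```

The job is handed in: I sanded the tile in one slow pass with the bed sunk an estimated 4.5–6.5 mm throughout, put the block flat on the bench clear of the fixture, and the arm is holding the plunger back against its stop.

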